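Unlock the sampling lance from its bayonet dock and stand it in the rinse beaker

ROBOT

A 6-joint arm with a two-finger parallel gripper is mounted at the origin on the work surface. World frame = base frame: x ahead of the robot, y to its left, z up, the work surface at z = 0. Lengths are in mm, angles in degrees, forces in N, time in s.
With the tool pointing down it reaches from about 300 to 850 mm from the base axis. Payload 4.2 kg.
Tool frame: the origin (TCP) lies midway between the tips of the shut fingers; the grasp point (between the pads) lies 19 mm behind it (env.grasp_offset is the distance from the TCP to the grasp point, in mm); z points along the fingers, y is the line along which they close (so a half turn about z gives the same grasp; the last joint's range is limited). The gripper opens to 91 mm and grips with 3 to 60 N. Pads are 32 mm wide; open, the fingers measure 118 mm over their backs; the gripper's body (76 mm by 178 mm) begins 60 mm behind the grasp point.
Start: joints at [-65.947, 18.312, 89.639, -0, 72.044, -1.146], TCP at [244.816, -520.296, 213.976] pointing down, gripper open.
Joint ranges: [-177.97, 177.97], [-48.28, 115.42], [12.27, 149.76], [-77.06, 257.06], [2.81, 150.46], [-146.56, 146.56]. Speed limits (degrees/s): [147.25, 147.25, 180, 180, 180, 180].

INTERFACE

Orientations are given as [roll, pitch, yaw] about the fixed x, y, z axes, in that order (R = Rz(yaw) Ry(pitch) Rx(roll)).
In Python, from workcell import env, optics gives the robot as it stands. The module is installed in compiled form; this text tells all that it offers.
- The arm moves only by the tool send_rows, never from a script. Its argument "targets" is a list that holds one entry, the list of rows, each a list of 7 numbers: the turn, a rotation vector about the world's x, y, z scaled (see below), then the shift along the world's x, y, z scaled (see below), then the closure, from -1 (fully open) to 1 (shut). In form: [[[rx, ry, rz, x, y, z, gripper], ...]]. A call has 1 to 12 rows; each row shifts and turns the commanded pose from where the row before left it; what a row does not reach is not made up. The controller multiplies each number of a shift by 0.2 m and each number of a turn by pi/2 rad. A row lasts 1/10 s, in which the tool goes at most 50 mm and 8.59 degrees, less where a joint would pass 70% of its speed; a pose out of reach is approached as far as the arm can. A call with a number of a shift or a turn outside -1 to 1 is refused whole. A call with a gripper value outside its range is refused whole. The fingers move at their own pace and stop on an object; "grip_force" is the grip in N (left out, the last holds). Time passes only in rows, so rows that do not move let the fingers close. It gives the time, the measured TCP pose, the force, the opening and the grip force at its end, in the units of the state.
- env.state(): the state, without advancing time (a new reading comes with each control period).
- optics.grab_frame(name): name is "side" or "top"; returns (picture, depth): 400x640x3 uint8, red, green, blue; 400x640 float32, mm along the optical axis (not along the pixel's ray), 0 where there is no reading.
- optics.camera_info(name): a dict with "camera_matrix" (3x3 intrinsics, pixels), "k1" (the pictures are not rectified: a ray, as slopes to the right and down, at radius r is drawn at 1 + k1 r^2 times it, then the intrinsics apply), "R" (3x3) and "t" (3): a world point X has camera coordinates R X + t. Camera axes: x right, y down, z forward; pixel columns grow to the right and rows downward; lengths in mm; the calibration is good to about 2 mm. A picture is of the moment at which its call begins. camera_info takes no time and is no camera call.
- env.job_done(): hands the job in; it is judged then, once.
Trained networks look in the newest picture that a camera, given by its name, has taken for a name from the list of things; names that differ only in an ending like _2 or _b are one class to them, and where a whole thing is asked for, a point or a joint stands for the part that bears it (a point fixed in the world has none). Each returns a list of dicts, best first, with "conf" (0 to 1); they miss things now and then, are a little off and sometimes report something else, mostly with a low value. They report only what shows in the picture. A call takes as long as a camera call. They do not tell look-alikes from the thing itself.
- optics.silhouettes(camera, name): "mask" (400x640 bool, what is visible of it) and "at" ([column, row] in pixels, amid what is visible of it).
- optics.place_of(camera, name): "at" ([column, row] in pixels: a listed point, or the origin of a listed thing).
The state is a dict: "time_s": time; "qpos": joint angles; "qvel": joint speeds; "effort": joint torques, N m; "ee_pos": TCP position; "ee_rot": TCP orientation; "force": force on the tool from outside, world axes, zero at the start; "torque": the same for the moment, N m; "gripper_width": finger opening in mm; "gripper_force": force on a finger pad.
Only numpy, scipy, OpenCV 4.12 (cv2) and the standard library are available. Lean on these libraries where they do the work, as an engineer would, in place of code of your own. Each camera call takes 0.05 s, during which the arm holds its last target. There are 200 camera calls.

TASK

Take the sampling lance with the flat paddle head out of its upright dock and stand it, foot first, in the empty steel beaker. It is bayonet-locked: pull up lightly on the head while turning it anticlockwise (seen from above), by anything up to about 80 degrees, until you feel the pin come into its slot, then draw it straight up, never forcing it. Lower it until its foot is down on the beaker's bottom before you let go, and leave the round-knobbed lance and everything else where it stands, with the beaker upright.

Things in the scene. Friction and masses are not known exactly. Their poses are not given: they have to be found in the camera images.
- lance: Steel lance, 0.22 kg, upright in dock. Origin at the centre of its foot, z towards the head. Rod 12 mm diameter up to 115 mm; flange 60 mm diameter at 115-121 mm, sitting on the dock's rim; flat paddle head at 121-173 mm, 40 mm wide along x, 14 mm thick along y (grip across this). A 7 mm cross pin, 40 mm long, runs along x at 100 mm height, locked under the dock's ring.
- lance_head (a point): Middle of the paddle head, 150 mm above the lance's foot; axes as the lance's.
- dock: Fixed dock holding the lance: tube 62 mm diameter, 125 mm high, on a 90 mm disc. Origin under its centre. Hidden in the top 8 mm is a ring with a 11 mm slot for the pin, 16 to 79 degrees anticlockwise (from above) of the pin's start; the dock's yaw does not tell it. Elsewhere the pin is blocked after 3 mm of lift. It passes within about 6 degrees of the slot; no stop. Clear when raised 115 mm.
- beaker: Loose empty steel beaker with nearly straight sides, 0.6 kg, 96 mm diameter, 90 mm high, wall 3 mm, inner floor 4 mm above its underside. Origin at the centre of its underside, z up. The lance may lean on its rim once let go.
- dock2: A second dock of the same shape, holding the other lance; leave alone.
- lance2: The other steel lance, same rod and flange, but with a round knob head (36 mm diameter, top at 146 mm above its foot, 156 mm above the bench) instead of the paddle; origin at its foot. Leave alone in dock2.
- funnel: Bystander: steel funnel-shaped cone, 84 mm diameter, 65 mm high; origin under its centre.
- dish: Bystander: small glass bowl, 80 mm diameter, 30 mm high; origin under its centre.
- jar: Bystander: white jar, 60 mm diameter, 100 mm high; origin under its centre.
- black_pot: Bystander: black plastic pot, 52 mm diameter, 55 mm high; origin under its centre.
- spatula: Bystander: spatula 180 mm long lying on the bench.
- brush: Bystander: brush 170 mm long lying on the bench.
- carton: Bystander: paper carton with a grey band, 60 x 110 x 40 mm; origin under its centre.
There are look-alikes about, which are no part of the job. Leave any blue or orange look-alike of the lance alone.

How it is judged:
By the outcome, as a careful person would: the job done as asked, in the order asked, and still so for the second after the job is handed in, with the robot touching nothing.
It also fails if it takes over 64 s, if anything falls off the work surface, if the arm or the gripper's body presses on something with over 40 N, if the wrist force passes 120 N, or if a joint passes its speed limit or range.

## Working session

There is one attempt and no reset: what is moved stays moved. The work goes in short steps, Python scripts to look and compute and a tool call to move; the robot and the scene stay as the last step left them, time stands still between calls to the robot, and variables do not carry over. Pictures are saved under pics/ and viewed, at most 10 in all, crops included, and the job is handed in when it is done.

Besides the shell and the picture viewer there is one more tool, called after "Call:" as a command line: name --argument value ..., lists and objects as JSON in quotes. send_rows: Moves the arm, as the interface text tells. Its arguments: {"type":"object","properties":{"targets":{"type":"array"},"grip_force":{"type":"number"}},"required":["targets"]}

```bash
mkdir -p pics
cat > h.py <<'E'
import numpy as np, cv2
from workcell import env, optics
def save(n,img): cv2.imwrite('pics/'+n+'.png',img[...,::-1])
def cloud(cam,d):
    i=optics.camera_info(cam);K=np.array(i['camera_matrix'],float);R=np.array(i['R']);t=np.array(i['t'])
    v,u=np.mgrid[0:400,0:640]
    p=cv2.undistortPoints(np.stack([u,v],-1).reshape(-1,1,2).astype(float),K,np.array([i['k1'],0,0,0.])).reshape(400,640,2)
    P=np.dstack([p[...,0]*d,p[...,1]*d,d])
    return (P-t)@R
def pix(cam,X):
    i=optics.camera_info(cam);R=np.array(i['R'])
    return cv2.projectPoints(np.array(X,float).reshape(-1,1,3),cv2.Rodrigues(R)[0],np.array(i['t'],float),np.array(i['camera_matrix'],float),np.array([i['k1'],0,0,0.]))[0].reshape(-1,2)
E
python3 - <<'E'
from h import *
ims=[]
for c in ('side','top'):
    im,d=optics.grab_frame(c);np.savez(c,im=im,d=d);ims.append(im);save(c,im)
    P=cloud(c,d)
    for n in ('lance','lance2','beaker','dock'):
        for s in optics.silhouettes(c,n):
            m=s['mask']&(d>0);q=P[m]
            print(c,n,round(s['conf'],2),np.round(s['at']),m.sum(),np.round(np.percentile(q,[5,50,95],axis=0)).tolist() if len(q) else '')
    print([(round(a['conf'],2),np.round(a['at'])) for a in optics.place_of(c,'lance_head')])
E
```

```text
side lance 0.94 [311. 193.] 408 [[575.0, -110.0, 55.0], [597.0, 7.0, 139.0], [648.0, 26.0, 182.0]]
side lance 0.78 [345. 228.] 476 [[449.0, 46.0, 1.0], [469.0, 89.0, 120.0], [497.0, 110.0, 172.0]]
side lance 0.72 [349. 202.] 448 [[455.0, -40.0, 38.0], [477.0, -16.0, 123.0], [501.0, 3.0, 172.0]]
side lance 0.71 [332. 264.] 442 [[439.0, 196.0, 125.0], [461.0, 222.0, 132.0], [488.0, 240.0, 157.0]]
side lance2 0.94 [311. 193.] 408 [[575.0, -110.0, 55.0], [597.0, 7.0, 139.0], [648.0, 26.0, 182.0]]
side lance2 0.78 [345. 228.] 476 [[449.0, 46.0, 1.0], [469.0, 89.0, 120.0], [497.0, 110.0, 172.0]]
side lance2 0.72 [349. 202.] 448 [[455.0, -40.0, 38.0], [477.0, -16.0, 123.0], [501.0, 3.0, 172.0]]
side lance2 0.71 [332. 264.] 442 [[439.0, 196.0, 125.0], [461.0, 222.0, 132.0], [488.0, 240.0, 157.0]]
side beaker 0.76 [376. 177.] 1061 [[407.0, -273.0, 5.0], [450.0, -204.0, 54.0], [491.0, -179.0, 89.0]]
side dock 0.74 [332. 287.] 834 [[430.0, 206.0, 6.0], [455.0, 239.0, 36.0], [497.0, 250.0, 111.0]]
side dock 0.71 [314. 218.] 711 [[565.0, -2.0, 5.0], [587.0, 27.0, 43.0], [624.0, 38.0, 114.0]]
[(0.
[... 646 characters left out ...]
0, 122.0], [497.0, 105.0, 175.0]]
top lance2 0.8 [316. 182.] 458 [[577.0, -20.0, 129.0], [598.0, 2.0, 132.0], [623.0, 26.0, 185.0]]
top lance2 0.72 [228. 239.] 471 [[440.0, 189.0, 130.0], [466.0, 209.0, 134.0], [488.0, 238.0, 159.0]]
top beaker 0.71 [407. 239.] 1353 [[408.0, -270.0, 2.0], [447.0, -237.0, 8.0], [491.0, -180.0, 91.0]]
top dock 0.72 [323. 192.] 371 [[558.0, -35.0, 5.0], [576.0, -5.0, 9.0], [614.0, 43.0, 129.0]]
top dock 0.67 [246. 234.] 527 [[428.0, 173.0, 6.0], [473.0, 188.0, 11.0], [502.0, 226.0, 116.0]]
[(0.69, array([329., 231.])), (0.65, array([317., 179.])), (0.65, array([280., 234.])), (0.47, array([424., 128.])), (0.43, array([272., 148.])), (0.19, array([309., 127.]))]
```

View pics/side.png

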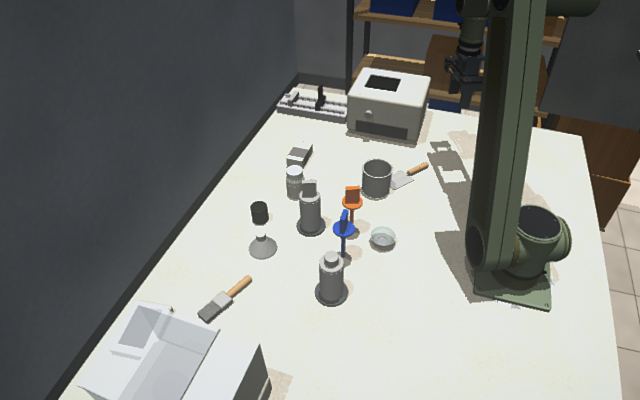

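View pics/top.png

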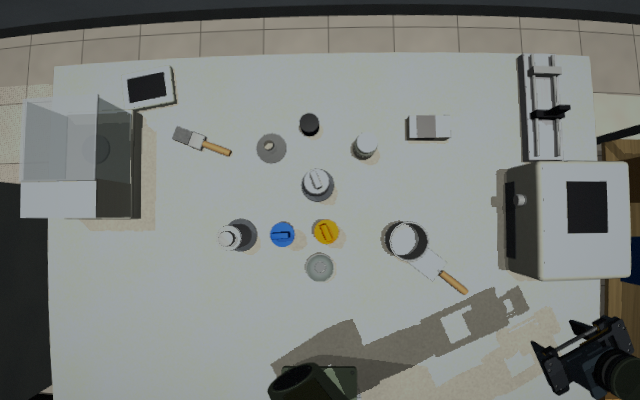

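Candidates in the top view are the steel paddle in its dock (317,182), the blue one (282,234), the orange one (325,231) and the round steel knob (230,238). The one at (317,182) fits because it is steel, has a flat paddle and stands in a dock. I'll confirm it with an enlarged crop and measure the head and the beaker rim.

Run:
```python
from h import *
Z=np.load('top.npz');im,d=Z['im'],Z['d'];P=cloud('top',d)
save('crop',cv2.resize(im[150:270,270:450],None,fx=4,fy=4,interpolation=cv2.INTER_CUBIC))
m=(d>0)&(P[...,2]>160)&(np.hypot(P[...,0]-598,P[...,1]-2)<45)
q=P[m];r=cv2.minAreaRect(q[:,:2].astype(np.float32));print('head',len(q),np.round(q.mean(0),1),r,np.percentile(q[:,2],[5,50,95]))
b=cv2.minAreaRect(np.argwhere(m)[:,::-1].astype(np.float32));print(b)
w=q[:,:2]-q[:,:2].mean(0);U,S,V=np.linalg.svd(w,full_matrices=False);print('long axis',V[0],np.degrees(np.arctan2(V[0,1],V[0,0])),[np.ptp(w@V[i]) for i in(0,1)])
for nm,c,R,z0,z1 in(('flange',(598,2),45,118,142),('beaker',(447,-225),75,82,100)):
  m=(d>0)&(P[...,2]>z0)&(P[...,2]<z1)&(np.hypot(P[...,0]-c[0],P[...,1]-c[1])<R);q=P[m]
  print(nm,len(q),np.round(cv2.minEnclosingCircle(q[:,:2].astype(np.float32)),1) if 0 else cv2.minEnclosingCircle(q[:,:2].astype(np.float32)),np.median(q[:,2]))
Z=np.load('side.npz');d=Z['d'];P=cloud('side',d)
m=(d>0)&(P[...,2]>150)&(P[...,2]<186)&(np.hypot(P[...,0]-598,P[...,1]-2)<30);q=P[m];print('side head',len(q),np.round(q.mean(0)),np.round(np.ptp(q,axis=0)))
m=(d>0)&(P[...,2]>78)&(np.hypot(P[...,0]-450,P[...,1]+225)<75);q=P[m];print('side beaker',cv2.minEnclosingCircle(q[:,:2].astype(np.float32)))
m=(d>0)&(P[...,2]<3)&(P[...,2]>-9)&(abs(P[...,0]-520)<50);print('bench',np.median(P[m][:,2]))
s=env.state();print(s['ee_pos'],s['ee_rot'],s['gripper_width'],s['time_s'],env.grasp_offset)
```

```text
head 114 [598.9   2.7 183.3] ((599.5175170898438, 2.9083824157714844), (39.92731475830078, 13.79155158996582), 22.063941955566406) [180.80981968 183.46391644 185.69968375]
((314.9260559082031, 178.82247924804688), (18.230770111083984, 6.1538472175598145), 67.38013458251953)
long axis [-0.92823962 -0.3719828 ] -158.1620461237311 [np.float64(39.90749269648305), np.float64(13.891087598105377)]
flange 396 ((599.459716796875, 3.086719274520874), 30.82331085205078) 131.37068366602472
beaker 259 ((450.9356689453125, -225.59222412109375), 50.03437805175781) 90.01898116041248
side head 165 [598.   6. 170.] [40. 25. 35.]
side beaker ((447.4658203125, -226.99127197265625), 53.5888786315918)
bench -0.6048497622618076
[ 244.81817722 -520.29446623  213.96944695] [ 1.79994708e+02 -1.89758321e-03  2.51962748e+01] 91.10103823684979 0.6 18.8
```

View pics/crop.png

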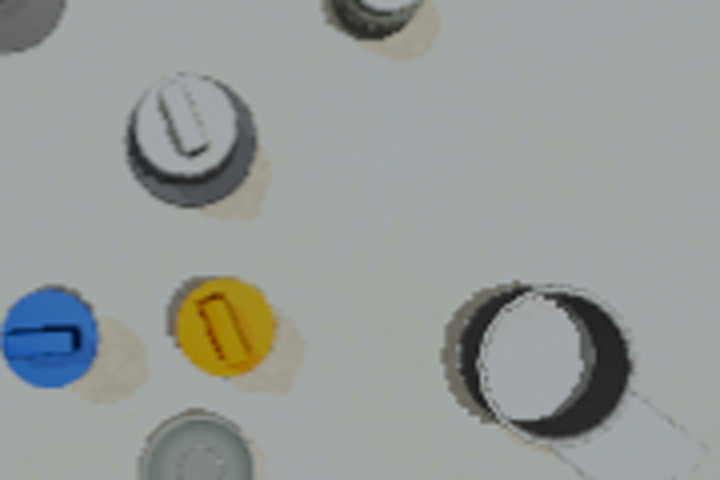

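The crop shows a plain steel paddle in the dark dock at top-view (317,182), with the blue and orange copies bare beside it. The numbers agree with each other:

| Item | Measured |
|---|---|
| Head centre | (599.4, 3) |
| Head top | z = 183 |
| Head size | 40 x 14 mm |
| Paddle yaw | 22° |
| Beaker centre | about (450, -226) |

Next I'll move above the head.

Call:
send_rows --targets '[[[0,0,-0.0185,0.0985,0.1453,0.05,-1],[0,0,-0.0185,0.0985,0.1453,0.05,-1],[0,0,0,0.0985,0.1453,0,-1],[0,0,0,0.0985,0.1453,0,-1],[0,0,0,0.0985,0.1453,0,-1],[0,0,0,0.0985,0.1453,0,-1],[0,0,0,0.0985,0.1453,0,-1],[0,0,0,0.0985,0.1453,0,-1],[0,0,0,0.0985,0.1453,0,-1],[0,0,0,0.0985,0.1453,0,-1],[0,0,0,0.0985,0.1453,0,-1],[0,0,0,0.0985,0.1453,0,-1]]]'

```text
time_s: 1.8
ee_pos: [481.9, -170.3, 234.2]
ee_rot: [180.0, -0.0, 21.9]
force: [0.1, -0.1, 0.1]
gripper_width: 91.2
gripper_force: 0.0
```

Call:
send_rows --targets '[[[0,0,0,0.0985,0.1453,0,-1],[0,0,0,0.0985,0.1453,0,-1],[0,0,0,0.0985,0.1453,0,-1],[0,0,0,0.0985,0.1453,0,-1],[0,0,0,0.0985,0.1453,0,-1],[0,0,0,0.0985,0.1453,0,-1],[0,0,0,0,0,0,-1],[0,0,0,0,0,0,-1]]]'

```text
time_s: 2.6
ee_pos: [599.4, 3.2, 233.6]
ee_rot: [180.0, 0.1, 22.0]
force: [0.6, -0.5, -0.2]
gripper_width: 91.1
gripper_force: 0.0
```

Call:
send_rows --targets '[[[0,0,0,0,0,-0.116,-1],[0,0,0,0,0,-0.116,-1],[0,0,0,0,0,-0.116,-1],[0,0,0,0,0,-0.116,-1],[0,0,0,0,0,0,-1],[0,0,0,0,0,0,-1]]]'

```text
time_s: 3.2
ee_pos: [599.2, 1.9, 141.7]
ee_rot: [180.0, 0.0, 21.8]
force: [0.1, -0.5, 0.3]
gripper_width: 91.5
gripper_force: 0.0
```

Call:
send_rows --targets '[[[0,0,0,0,0,0,1],[0,0,0,0,0,0,1],[0,0,0,0,0,0,1],[0,0,0,0,0,0,1],[0,0,0,0,0,0,1],[0,0,0,0,0,0,1],[0,0,0,0,0,0,1],[0,0,0,0,0,0,1],[0,0,0,0,0,0,1],[0,0,0,0,0,0,1]]]' --grip_force 15

```text
time_s: 4.2
ee_pos: [599.5, 2.5, 141.1]
ee_rot: [180.0, 0.0, 21.9]
force: [0.3, -0.5, -0.7]
gripper_width: 14.2
gripper_force: 0.5
```

Run:
```python
from h import *
im,d=optics.grab_frame('side');save('grip',cv2.resize(im[100:260,230:430],None,fx=3.6,fy=3.6,interpolation=cv2.INTER_CUBIC))
s=env.state();print({k:np.round(s[k],2) for k in('time_s','force','torque','qpos','ee_pos','gripper_width','gripper_force')})
```

```text
{'time_s': np.float64(4.25), 'force': array([-0.  , -0.73, -0.9 ]), 'torque': array([-0.14, -0.02,  0.02]), 'qpos': array([-8.400e-01,  2.350e+01,  9.261e+01, -3.000e-02,  6.387e+01,
        6.730e+01]), 'ee_pos': array([599.5 ,   2.55, 141.14]), 'gripper_width': np.float64(14.22), 'gripper_force': np.float64(15.0)}
```

View pics/grip.png

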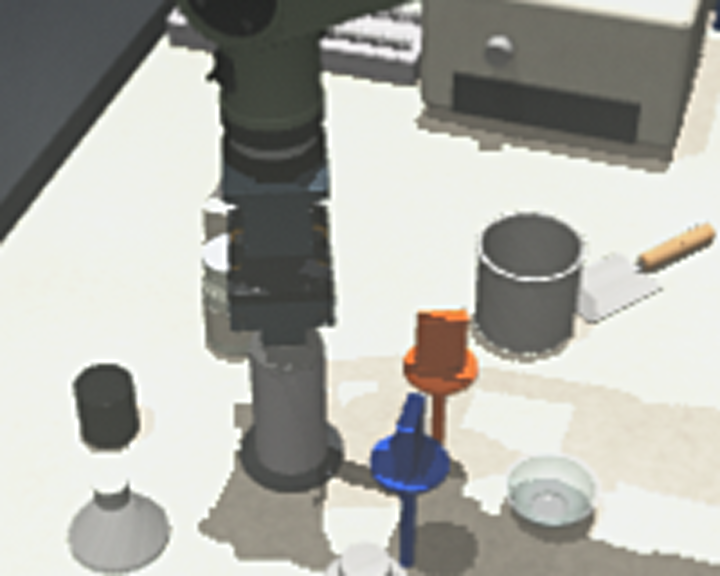

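The fingers hold the paddle at 14.2 mm with 15 N. I'll firm the grip and take up the lift lightly.

Call:
send_rows --targets '[[[0,0,0,0,0,0,1],[0,0,0,0,0,0,1],[0,0,0,0,0,0.005,1],[0,0,0,0,0,0.005,1],[0,0,0,0,0,0.005,1],[0,0,0,0,0,0,1],[0,0,0,0,0,0,1],[0,0,0,0,0,0,1]]]' --grip_force 30

```text
time_s: 5.05
ee_pos: [599.3, 2.8, 144.1]
ee_rot: [-180.0, 0.0, 21.9]
force: [0.2, -0.9, -2.5]
gripper_width: 13.9
gripper_force: 30.0
```

Call:
send_rows --targets '[[[0,0,0,0,0,0.005,1],[0,0,0,0,0,0,1],[0,0,0,0,0,0,1],[0,0,0,0,0,0,1]]]'

```text
time_s: 5.45
ee_pos: [599.2, 2.8, 144.4]
ee_rot: [-180.0, 0.0, 21.9]
force: [1.7, 0.5, -11.2]
gripper_width: 14.0
gripper_force: 30.0
```

Call:
send_rows --targets '[[[0,0,0.04,0,0,0,1],[0,0,0.04,0,0,0,1],[0,0,0.04,0,0,0,1],[0,0,0,0,0,0,1],[0,0,0,0,0,0,1]]]'

```text
time_s: 5.95
ee_pos: [598.5, 3.2, 144.4]
ee_rot: [-179.9, 0.1, 32.6]
force: [-0.6, 1.5, -11.4]
gripper_width: 13.6
gripper_force: 30.0
```

Call:
send_rows --targets '[[[0,0,0.033,0,0,0,1],[0,0,0.033,0,0,0,1],[0,0,0,0,0,0,1],[0,0,0,0,0,0,1]]]'

```text
time_s: 6.35
ee_pos: [598.4, 3.1, 144.5]
ee_rot: [-179.9, 0.1, 38.5]
force: [-2.3, 3.3, -12.5]
gripper_width: 13.9
gripper_force: 30.0
```

Call:
send_rows --targets '[[[0,0,0.033,0,0,0,1],[0,0,0.033,0,0,0,1],[0,0,0,0,0,0,1],[0,0,0,0,0,0,1]]]'

```text
time_s: 6.75
ee_pos: [598.3, 3.1, 144.5]
ee_rot: [-179.9, 0.1, 44.4]
force: [-2.3, 2.3, -12.5]
gripper_width: 14.0
gripper_force: 30.0
```

Call:
send_rows --targets '[[[0,0,0.033,0,0,0,1],[0,0,0.033,0,0,0,1],[0,0,0,0,0,0,1],[0,0,0,0,0,0,1]]]'

```text
time_s: 7.15
ee_pos: [598.3, 3.0, 144.6]
ee_rot: [-179.9, 0.1, 50.4]
force: [-2.7, 3.7, -13.8]
gripper_width: 14.0
gripper_force: 30.0
```

Call:
send_rows --targets '[[[0,0,0.033,0,0,0,1],[0,0,0.033,0,0,0,1],[0,0,0,0,0,0,1],[0,0,0,0,0,0,1]]]'

```text
time_s: 7.55
ee_pos: [600.1, 2.0, 146.0]
ee_rot: [179.9, 0.0, 56.3]
force: [-1.6, 0.0, -7.0]
gripper_width: 13.9
gripper_force: 30.0
```

The z force has dropped and the tool has risen 1.4 mm, so the pin seems to be at its slot after a 34° turn. I'll try a small lift.

Call:
send_rows --targets '[[[0,0,0,0,0,0.005,1],[0,0,0,0,0,0.005,1],[0,0,0,0,0,0,1],[0,0,0,0,0,0,1],[0,0,0,0,0,0,1]]]'

```text
time_s: 8.05
ee_pos: [599.7, 2.3, 146.7]
ee_rot: [180.0, 0.0, 56.4]
force: [0.9, -3.4, -16.4]
gripper_width: 14.2
gripper_force: 30.0
```

Call:
send_rows --targets '[[[0,0,0,0,0,0,1],[0,0,0,0,0,0,1]]]'

```text
time_s: 8.25
ee_pos: [599.7, 2.4, 146.8]
ee_rot: [180.0, 0.0, 56.4]
force: [1.4, -3.1, -18.4]
gripper_width: 13.7
gripper_force: 30.0
```

Run:
```python
from h import *
for i in range(2):
  im,d=optics.grab_frame('side');s=env.state();print({k:np.round(s[k],2) for k in('time_s','force','torque','ee_pos','ee_rot')})
P=cloud('side',d)
for R in(35,):
  m=(d>0)&(P[...,2]>100)&(P[...,2]<150)&(np.hypot(P[...,0]-599,P[...,1]-3)<R)
save('slot',cv2.resize(im[150:250,260:360],None,fx=6,fy=6,interpolation=cv2.INTER_CUBIC))
```

```text
{'time_s': np.float64(8.3), 'force': array([  2.26,  -3.23, -18.61]), 'torque': array([-0.7 , -0.6 ,  0.14]), 'ee_pos': array([599.63,   2.37, 146.78]), 'ee_rot': array([1.7996e+02, 3.0000e-02, 5.6440e+01])}
{'time_s': np.float64(8.35), 'force': array([  2.42,  -4.1 , -19.05]), 'torque': array([-0.77, -0.57,  0.1 ]), 'ee_pos': array([599.64,   2.38, 146.84]), 'ee_rot': array([1.7996e+02, 3.0000e-02, 5.6440e+01])}
```

View pics/slot.png

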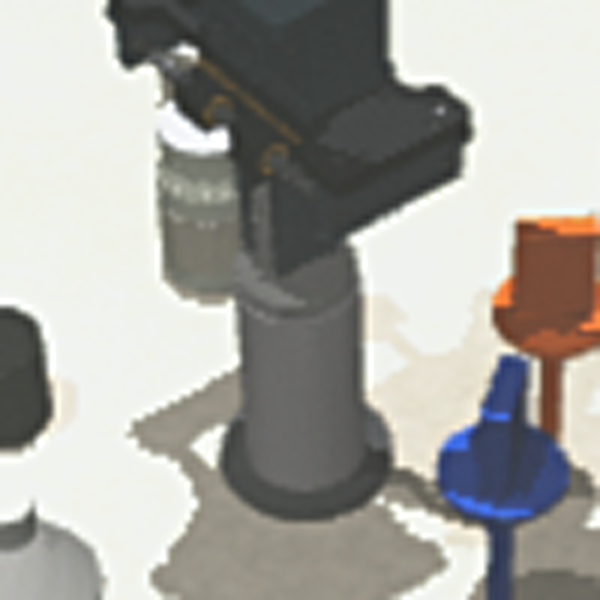

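The pull is building up, so the pin isn't properly through. I'll back off 1 mm and turn a little further.

Call:
send_rows --targets '[[[0,0,0,0,0,-0.005,1],[0,0,0.02,0,0,0,1],[0,0,0.02,0,0,0,1],[0,0,0,0,0,0,1],[0,0,0,0,0,0,1]]]'

```text
time_s: 8.85
ee_pos: [600.1, 3.1, 148.2]
ee_rot: [179.9, -0.1, 60.0]
force: [0.0, -1.9, -4.0]
gripper_width: 14.0
gripper_force: 30.0
```

Call:
send_rows --targets '[[[0,0,0,0,0,0,1],[0,0,0,0,0,0,1],[0,0,0,0,0,0,1],[0,0,0,0,0,0,1]]]'

```text
time_s: 9.25
ee_pos: [600.1, 3.2, 146.8]
ee_rot: [179.9, -0.1, 60.0]
force: [0.6, 0.7, -1.6]
gripper_width: 14.0
gripper_force: 30.0
```

Call:
send_rows --targets '[[[0,0,0,0,0,0.005,1],[0,0,0,0,0,0.005,1],[0,0,0,0,0,0,1],[0,0,0,0,0,0,1],[0,0,0,0,0,0,1]]]'

```text
time_s: 9.75
ee_pos: [599.9, 3.0, 147.7]
ee_rot: [180.0, -0.0, 60.0]
force: [4.6, 1.4, -9.6]
gripper_width: 14.0
gripper_force: 30.0
```

```bash
cat > fl.py <<'E'
from h import *
def fl(d,cam='side'):
    P=cloud(cam,d);r=np.hypot(P[...,0]-599.3,P[...,1]-3)
    m=(d>0)&(r<29)&(r>17)&(P[...,2]>126)&(P[...,2]<146)
    q=P[m]
    return len(q),np.round(np.percentile(q[:,2],[25,50,75]),1)
E
python3 - <<'E'
from fl import *
for c in('side','top'):
    d0=np.load(c+'.npz')['d'];D=[optics.grab_frame(c)[1] for _ in range(2)];d=np.mean(D,0)
    P0=cloud(c,d0);P=cloud(c,d)
    r=np.hypot(P0[...,0]-599.3,P0[...,1]-3)
    m=(d>0)&(d0>0)&(r<29)&(P0[...,2]>127)&(P0[...,2]<136)&(abs(P[...,2]-P0[...,2])<15)
    print(c,fl(d0,c),fl(d,c),m.sum(),np.round(np.percentile((P-P0)[m][:,2],[25,50,75]),2))
s=env.state();print(np.round(s['force'],1),np.round(s['torque'],2),s['ee_pos'])
E
```

```text
side (107, array([129.2, 130.3, 132.2])) (114, array([135.6, 136.8, 137.7])) 134 [3.56 5.61 7.5 ]
top (269, array([130.6, 131.5, 132.5])) (1, array([138.4, 138.4, 138.4])) 2 [-2.8   1.22  5.24]
[ 5.8  0.9 -9.8] [ 0.15 -1.16  0.18] [599.87597615   2.87073149 147.92254979]
```

The flange has risen about 6 mm, which matches the tool's 6.8 mm. So there was no slip and the pin is in its slot but rubbing. I'll centre the yaw a bit more, ease sideways with the force and lift gently.

Call:
send_rows --targets '[[[0,0,0.02,0.002,0,0,1],[0,0,0.015,0.002,0,0,1],[0,0,0,0,0,0,1],[0,0,0,0,0,0,1]]]'

```text
time_s: 10.35
ee_pos: [599.6, 2.7, 148.6]
ee_rot: [-180.0, 0.0, 63.1]
force: [-0.5, 0.0, -2.4]
gripper_width: 13.9
gripper_force: 30.0
```

Call:
send_rows --targets '[[[0,0,0,0,0,0.01,1],[0,0,0,0,0,0,1],[0,0,0,0,0,0,1]]]'

```text
time_s: 10.65
ee_pos: [600.0, 2.8, 150.3]
ee_rot: [-180.0, 0.0, 63.2]
force: [-0.2, -0.0, -3.0]
gripper_width: 13.8
gripper_force: 30.0
```

It is free now and only the weight remains on the sensor. I'll draw it straight up.

Call:
send_rows --targets '[[[0,0,0,0,0,0.015,1],[0,0,0,0,0,0.015,1],[0,0,0,0,0,0,1]]]'

```text
time_s: 10.95
ee_pos: [600.6, 2.8, 156.8]
ee_rot: [179.9, -0.0, 63.2]
force: [-0.3, 0.3, -2.4]
gripper_width: 14.0
gripper_force: 30.0
```

Call:
send_rows --targets '[[[0,0,0,0,0,0.015,1],[0,0,0,0,0,0.015,1],[0,0,0,0,0,0.015,1],[0,0,0,0,0,0,1]]]'

```text
time_s: 11.35
ee_pos: [600.6, 2.8, 165.8]
ee_rot: [179.9, -0.0, 63.2]
force: [-0.2, 0.3, -1.4]
gripper_width: 13.7
gripper_force: 30.0
```

Call:
send_rows --targets '[[[0,0,0,0,0,0.06,1],[0,0,0,0,0,0.06,1],[0,0,0,0,0,0.06,1],[0,0,0,0,0,0.06,1],[0,0,0,0,0,0.06,1],[0,0,0,0,0,0.06,1],[0,0,0,0,0,0.06,1],[0,0,0,0,0,0.06,1],[0,0,0,0,0,0.02,1],[0,0,0,0,0,0,1]]]'

```text
time_s: 12.35
ee_pos: [600.5, 2.8, 266.0]
ee_rot: [179.9, -0.0, 63.2]
force: [-0.1, -0.8, -3.7]
gripper_width: 14.2
gripper_force: 30.0
```

Run:
```python
from h import *
im,d=optics.grab_frame('side');save('up',cv2.resize(im[60:240,270:430],None,fx=3.3,fy=3.3,interpolation=cv2.INTER_CUBIC))
s=env.state();print(np.round(s['force'],1),np.round(s['torque'],2),s['ee_pos'],s['qpos'])
P=cloud('side',d);p=s['ee_pos']
r=np.hypot(P[...,0]-p[0],P[...,1]-p[1])
m=(d>0)&(r<20)&(P[...,2]>142)&(P[...,2]<225)
for z in range(115,230,10):
  q=P[(d>0)&(r<22)&(abs(P[...,2]-z)<5)];print(z,len(q),np.round(np.median(q,0),1) if len(q) else '')
```

```text
[ 0.7 -0.4 -2.4] [-0.08 -0.05  0.01] [600.15775546   2.7714185  265.17897691] [-8.30864696e-01  1.91439216e+01  8.10398639e+01 -4.52567578e-03
  7.98156426e+01  2.59918258e+01]
115 8 [606.8   2.3 118.1]
125 79 [596.7   4.7 124.3]
135 9 [599.2   5.5 137.3]
145 8 [597.8   5.4 145.6]
155 12 [598.4   7.5 155.8]
165 10 [596.4   6.4 166.9]
175 13 [598.4   6.2 176.1]
185 12 [597.9   5.3 185.1]
195 11 [598.2   5.8 194.1]
205 12 [598.7   7.4 205.5]
215 11 [597.1   6.4 216. ]
225 10 [597.6   6.3 224.4]
```

View pics/up.png

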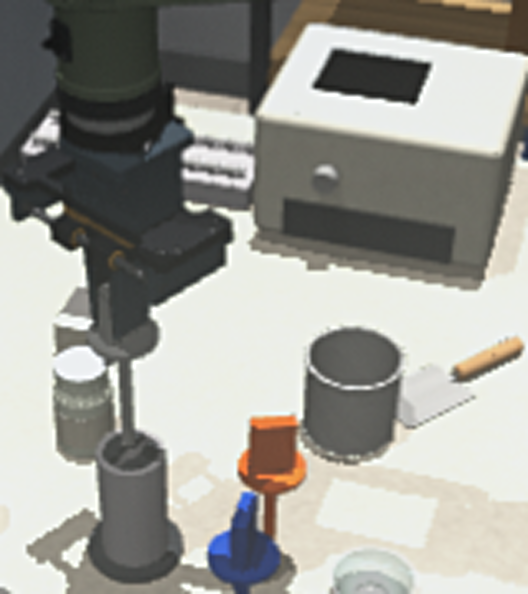

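The lance hangs vertical with its foot clear of the dock (dock at crop (135,500), beaker at (352,395)). I'll carry it over the beaker, aiming 28 mm off centre so it ends up leaning only slightly on the near rim.

Call:
send_rows --targets '[[[0,0,0,0,0,0.05,1],[0,0,0,-0.0688,-0.102,0,1],[0,0,0,-0.0688,-0.102,0,1],[0,0,0,-0.0688,-0.102,0,1],[0,0,0,-0.0688,-0.102,0,1],[0,0,0,-0.0688,-0.102,0,1],[0,0,0,-0.0688,-0.102,0,1],[0,0,0,-0.0688,-0.102,0,1],[0,0,0,-0.0688,-0.102,0,1],[0,0,0,-0.0688,-0.102,0,1],[0,0,0,-0.0688,-0.102,0,1],[0,0,0,0,0,0,1]]]'

```text
time_s: 13.6
ee_pos: [461.0, -203.2, 275.5]
ee_rot: [-180.0, 0.1, 63.0]
force: [-0.7, 0.5, -2.5]
gripper_width: 13.8
gripper_force: 30.0
```

Call:
send_rows --targets '[[[0,0,0,0,0,-0.05,1],[0,0,0,0,0,0,1],[0,0,0,0,0,0,1]]]'

```text
time_s: 13.9
ee_pos: [462.8, -200.4, 264.6]
ee_rot: [-179.9, -0.0, 63.2]
force: [0.7, 0.0, -2.4]
gripper_width: 14.1
gripper_force: 30.0
```

Run:
```python
from h import *
s=env.state();p=np.array(s['ee_pos']);print(np.round(s['force'],1),p,s['ee_rot'])
im,d=optics.grab_frame('side');P=cloud('side',d)
r=np.hypot(P[...,0]-p[0],P[...,1]-p[1])
for z in (140,160,180,200,220):
  q=P[(d>0)&(r<22)&(abs(P[...,2]-z)<10)];print(z,len(q),np.round(np.median(q,0),1) if len(q) else '')
m=(d>0)&(P[...,2]>84)&(P[...,2]<96)&(np.hypot(P[...,0]-450,P[...,1]+226)<60);q=P[m];print('beaker rim',len(q),cv2.minEnclosingCircle(q[:,:2].astype(np.float32)))
save('over',cv2.resize(im[60:240,290:450],None,fx=3.3,fy=3.3,interpolation=cv2.INTER_CUBIC))
```

```text
[ 0.7  0.  -2.4] [ 462.76030086 -200.43272478  264.55321803] [-1.79923782e+02 -1.36637440e-02  6.32397192e+01]
140 13 [ 460.8 -197.   141.4]
160 22 [ 461.9 -197.6  159.5]
180 22 [ 461.  -197.9  179.4]
200 20 [ 460.  -197.1  201. ]
220 23 [ 461.2 -197.2  219.7]
beaker rim 129 ((449.2674255371094, -225.43399047851562), 51.92182540893555)
```

View pics/over.png

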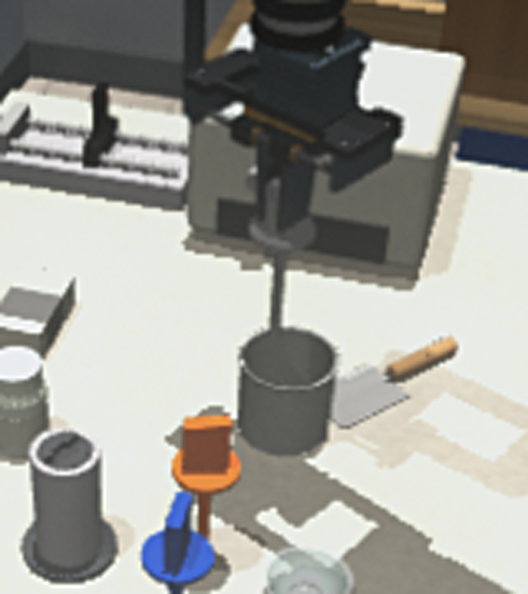

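The rod hangs just inside the beaker's far-left rim (crop (277,325)), about 28 mm off centre as planned. I'll lower it to about 13 mm off the floor, then tilt it 6° toward the near wall.

Call:
send_rows --targets '[[[0,0,0,0,0,-0.06,1],[0,0,0,0,0,-0.06,1],[0,0,0,0,0,-0.06,1],[0,0,0,0,0,-0.06,1],[0,0,0,0,0,-0.06,1],[0,0,0,0,0,-0.06,1],[0,0,0,0,0,-0.06,1],[0,0,0,0,0,-0.06,1],[0,0,0,0,0,-0.06,1],[0,0,0,0,0,-0.06,1],[0,0,0,0,0,0,1],[0,0,0,0,0,0,1]]]'

```text
time_s: 15.15
ee_pos: [462.7, -201.2, 145.0]
ee_rot: [-180.0, -0.0, 63.2]
force: [0.6, -0.1, -2.6]
gripper_width: 14.0
gripper_force: 30.0
```

Call:
send_rows --targets '[[[-0.015,0.0075,0,0.0075,0.015,0,1],[-0.015,0.0075,0,0.0075,0.015,0,1],[-0.015,0.0075,0,0.0075,0.015,0,1],[-0.015,0.0075,0,0.0075,0.015,0,1],[0,0,0,0,0,0,1],[0,0,0,0,0,0,1]]]'

```text
time_s: 15.75
ee_pos: [469.0, -189.2, 145.7]
ee_rot: [179.9, 6.0, 63.2]
force: [-0.9, 0.9, -2.8]
gripper_width: 13.7
gripper_force: 30.0
```

Call:
send_rows --targets '[[[0,0,0,0,0,-0.015,1],[0,0,0,0,0,-0.015,1],[0,0,0,0,0,-0.01,1],[0,0,0,0,0,0,1],[0,0,0,0,0,0,1]]]'

```text
time_s: 16.25
ee_pos: [468.5, -189.3, 137.1]
ee_rot: [180.0, 6.0, 63.2]
force: [0.4, 0.3, -1.7]
gripper_width: 14.1
gripper_force: 30.0
```

Call:
send_rows --targets '[[[0,0,0,0,0,-0.005,1],[0,0,0,0,0,0,1],[0,0,0,0,0,0,1]]]'

```text
time_s: 16.55
ee_pos: [468.6, -189.2, 136.2]
ee_rot: [180.0, 6.0, 63.2]
force: [-1.3, 0.1, -2.9]
gripper_width: 14.1
gripper_force: 30.0
```

Call:
send_rows --targets '[[[0,0,0,0,0,-0.005,1],[0,0,0,0,0,0,1],[0,0,0,0,0,0,1]]]'

```text
time_s: 16.85
ee_pos: [468.6, -189.2, 135.1]
ee_rot: [180.0, 6.0, 63.2]
force: [-0.2, -0.1, -2.2]
gripper_width: 14.2
gripper_force: 30.0
```

Call:
send_rows --targets '[[[0,0,0,0,0,-0.004,1],[0,0,0,0,0,0,1],[0,0,0,0,0,0,1]]]'

```text
time_s: 17.15
ee_pos: [468.7, -189.3, 134.6]
ee_rot: [179.9, 6.0, 63.2]
force: [-0.5, 0.7, -0.1]
gripper_width: 13.7
gripper_force: 30.0
```

Call:
send_rows --targets '[[[0,0,0,0,0,-0.003,1],[0,0,0,0,0,0,1],[0,0,0,0,0,0,1]]]'

```text
time_s: 17.45
ee_pos: [468.8, -189.3, 134.5]
ee_rot: [179.9, 6.0, 63.2]
force: [-0.9, 1.6, 4.8]
gripper_width: 13.7
gripper_force: 30.0
```

The foot is down: the weight came off and then the force reversed to +4.8 N. I'll let go gently.

Call:
send_rows --targets '[[[0,0,0,0,0,0,0.6],[0,0,0,0,0,0,0.5],[0,0,0,0,0,0,0.3],[0,0,0,0,0,0,0],[0,0,0,0,0,0,-0.4],[0,0,0,0,0,0,-0.7],[0,0,0,0,0,0,-0.7],[0,0,0,0,0,0,-0.7]]]' --grip_force 5

```text
time_s: 18.25
ee_pos: [468.6, -189.2, 133.8]
ee_rot: [180.0, 6.0, 63.2]
force: [-0.2, 0.2, -0.9]
gripper_width: 68.0
gripper_force: 0.0
```

Run:
```python
from h import *
im,d=optics.grab_frame('side');s=env.state();print(s['time_s'],np.round(s['force'],1),s['ee_pos'],s['gripper_width'])
save('rel',cv2.resize(im[60:240,290:450],None,fx=3.3,fy=3.3,interpolation=cv2.INTER_CUBIC))
```

```text
18.3 [ 0.2 -0.8 -0. ] [ 468.63381628 -189.21006906  133.79805645] 72.01686044189798
```

View pics/rel.png

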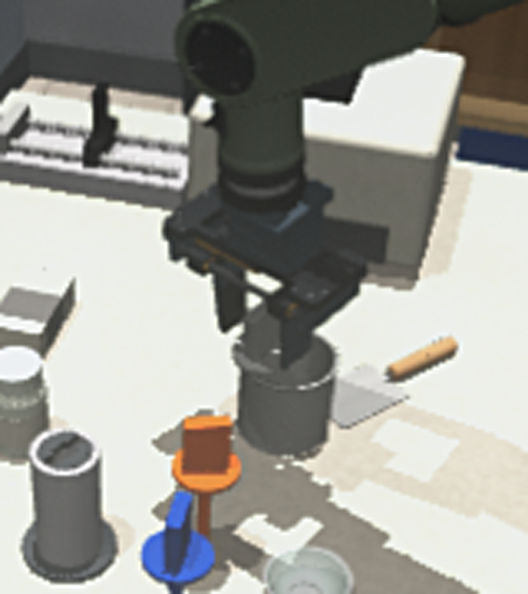

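The lance stands in the beaker with the fingers clear of it (head at crop (265,320)). I'll retreat along the tilted tool axis.

Call:
send_rows --targets '[[[0,0,0,0.0024,0.0047,0.05,-0.7],[0,0,0,0.0024,0.0047,0.05,-0.7],[0,0,0,0.0024,0.0047,0.05,-0.7],[0,0,0,0.0036,0.007,0.075,-0.7],[0,0,0,0.0036,0.007,0.075,-0.7],[0,0,0,0.0048,0.009,0.1,-0.7],[0,0,0,0.0048,0.009,0.1,-0.7],[0,0,0,0.0048,0.009,0.1,-0.7],[0,0,0,0,0,0,-0.7],[0,0,0,0,0,0,-0.7]]]'

```text
time_s: 19.3
ee_pos: [474.4, -178.1, 254.1]
ee_rot: [179.9, 6.0, 63.2]
force: [0.0, 0.5, -0.2]
gripper_width: 77.5
gripper_force: 0.0
```

Run:
```python
from h import *
im,d=optics.grab_frame('side');s=env.state();print(s['time_s'],np.round(s['force'],1),s['ee_pos'],s['qvel'])
P=cloud('side',d);b=(np.hypot(P[...,0]-460,P[...,1]+210)<80)&(d>0)
q=P[b&(P[...,2]>105)&(P[...,2]<190)];print('lance',len(q),np.round(q.mean(0)),q[:,2].max())
q=P[b&(P[...,2]>84)&(P[...,2]<94)];print('rim',cv2.minEnclosingCircle(q[:,:2].astype(np.float32)))
save('end',cv2.resize(im[60:320,230:450],None,fx=2.3,fy=2.3,interpolation=cv2.INTER_CUBIC))
```

```text
19.35 [ 0.2 -0.4 -0.6] [ 473.90464709 -178.02649688  253.25533362] [-0.12228825  0.67195419  0.82696503  0.00806755  0.10385558  0.00672045]
lance 313 [ 468. -179.  141.] 178.9601869449338
rim ((448.6185302734375, -225.0628204345703), 50.95235824584961)
```

View pics/end.png

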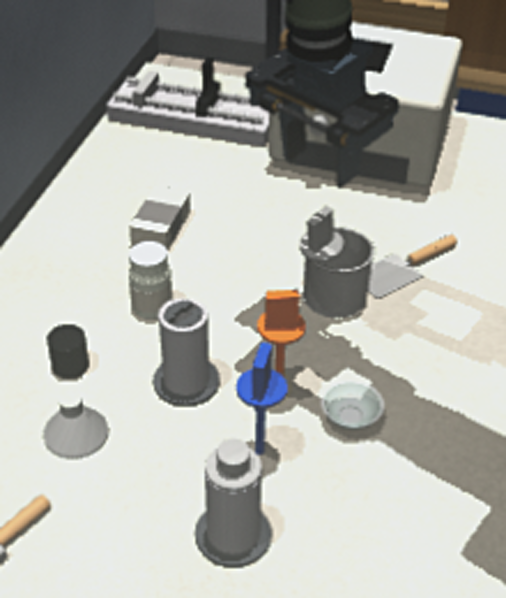

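The paddle lance stands in the upright beaker with a slight lean on the rim (head at crop (320,230)). The rest of the scene is unmoved and the robot is clear, so I'll hand it in.

```bash
python3 -c "
from workcell import env
print(env.job_done())"
```

```text
the job is handed in; nothing more can be done
None
```

The steel paddle lance is out of its dock and stands foot-down in the upright beaker, leaning slightly on the rim; nothing else appears moved in the last picture, and I handed the job in at about 19 s.

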